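# Lengthen the hand mop by one hole and lock it

### The job

Make the mop handle in the counter cradle one hole longer: pinch the steel spring button flush, slide the outer sleeve away from the mop head until the button springs out through the next hole, then fold the black flip lever fully down onto the collar. Let go of the mop and leave the brush, cup, tape roll and tin around it where they are.

Things in the scene. Friction and masses are not known exactly. Their poses are not given: they have to be found in the camera images.
- mop: Hand mop held fast in a wooden cradle screwed to the counter; origin on the counter straight below the button. x runs along the handle away from the flat mop head (the lengthening direction), z up; the button is on the -y side. The handle's axis is level, 75 mm above the counter, at y = 0. Wooden clamp block on the inner tube at x -238 to -192 mm, 115 mm high; cradle base 70 mm wide, 12 mm high.
- button_tip (a point): Outer tip of the steel spring button: round, 10 mm across, domed, standing 8 mm out of the sleeve's side (-y of the mop), at the handle's axis height. It sits in the fixed inner tube, so it does not travel with the sleeve. Axes as the mop's. Spring 2.4 N at rest, 5.6 N when flush; once flush (within 1 mm), 10 to 20 N along the handle draws it in under the sleeve wall.
- button (a joint): How far the button is pressed in, m: 0 = out, 0.008 = flush with the sleeve's side, 0.010 = under the sleeve wall, 0.0115 = stop.
- sleeve_mid (a point): Centre of the square aluminium sleeve (30 x 30 mm outside, 2 mm wall, sliding on the fixed inner tube), on the handle's axis, beside the button at the start; travels with the sleeve. The sleeve's sides are clear for fingers 80 mm either way. Fingers pinching it across, one over the button and one opposite, press the button flush and then carry the sleeve along. A wooden rest stands below it at x 110 to 140 mm.
- sleeve (a joint): Travel of the sleeve along the mop's +x, m: about 0 at the start (button in a hole, 1.5 mm play either way), 0.040 at the next hole in the lengthening direction; further holes at 0.080 and, the wrong way, -0.040. Friction about 2.5 N. The button springs out by itself when a hole comes over it and stops the sleeve.
- next_hole (a point): Centre of the next hole, on the sleeve's outer side: 13 mm across, at the start 40 mm from the button towards the mop head. It travels with the sleeve and must come to the button. Axes as the mop's.
- lever (a joint): Angle of the black flip lever, rad: 0 = folded flat on the collar, starts at 0.5 to 0.95 (leaning up). Stiff hinge (0.08 N m), stays where it is left.
- lever_hinge (a point): Lever hinge, on top of the sleeve's black collar (the collar covers the sleeve end nearest the mop head), 97 mm above the counter, 100 mm from the button towards the mop head at the start; its axis is across the handle. It travels with the sleeve.
- lever_pad (a point): Top face of the lever's widened end, 55 mm from the hinge (pad 20 x 32 mm, 8 mm thick; its top face lies 5 mm above the hinge line). Folded flat, the lever lies along the handle pointing to the mop head, this point 102 mm above the counter. About 2 to 5 N down on the pad folds it.
- brush: Scrubbing brush with a wooden handle, lying on the robot's side of the mop, roughly along the handle and 130 to 150 mm from its axis; bystander.
- cup: White plastic measuring cup, 72 mm across, 62 mm high, on the far side of the mop; bystander. Origin under its base.
- tape: Roll of paper tape lying flat, 84 mm across, 24 mm high, on the far side of the mop; bystander. Origin under its base.
- tin: Steel tin, 66 mm across, 90 mm high, standing; bystander. Origin under its base.

How it is judged:
On the way, in this order (a step that is already met when the one before it is completed fails the run):
1. the button is pressed flush with the sleeve's side (value of joint button above 0.007 m), for 0.05 s.
2. the sleeve has come one hole outward and the button has sprung out through the next hole (value of joint sleeve between 0.036 and 0.044 m and value of joint button below 0.003 m), for 0.1 s.
3. the lever is folded down (value of joint lever below 0.12 rad), for 0.1 s.
At the end, for the whole second after the job is handed in: The sleeve stands one hole further out than at the start (40 mm, within 4 mm), the button is out through that hole (pressed in by less than 3 mm) and the lever is folded down to within 0.12 rad (all of step 2 and value of joint lever below 0.12 rad); the robot touches nothing.
It fails at once if the brush, cup, tape roll or tin beside the mop is moved by more than 25 mm (distance of any of brush, cup, tape, tin from where it was at the start of the episode above 0.025 m).
It also fails if it takes over 48 s, if anything falls off the work surface, if the arm or the gripper's body presses on something with over 40 N, if the wrist force passes 120 N, or if a joint passes its speed limit or range.

### The arm

A 7-joint arm with a two-finger parallel gripper is mounted at the origin on the work surface. World frame = base frame: x ahead of the robot, y to its left, z up, the work surface at z = 0. Lengths are in m, angles in rad, forces in N, time in s.
With the tool pointing down it reaches from about 0.35 to 0.9 m from the base axis. Payload 8.1 kg.
Tool frame: the origin (TCP) lies midway between the tips of the shut fingers; the grasp point (between the pads) lies 19 mm behind it; z points along the fingers, y is the line along which they close (so a half turn about z gives the same grasp; the last joint's range is limited). The gripper opens to 85 mm and grips with 20 to 120 N. Pads are 22 mm wide; open, the fingers measure 114 mm over their backs; the gripper's body (76 mm by 85 mm) begins 54 mm behind the grasp point. The pads swing forward as they close: fully open they stand 13 mm farther back than shut.
Start: joints at [1.244, 0.434, 0.025, 1.573, -0.012, 1.134, -0.075], TCP at [0.139, -0.609, 0.231] pointing down, gripper open.
Joint ranges: [-2.62, 2.62], [-0.44, 2.09], [-1.27, 1.32], [0.08, 2.57], [-1.32, 4.46], [0.12, 2], [-2.74, 2.74]. Speed limits (rad/s): [2.22, 2.22, 3.01, 3.01, 3.14, 3.14, 3.14].

### API

Orientations are given as a unit quaternion [w, x, y, z].
In Python, from bench import ctrl, grip, solver, readout, get_image, calibration, order gives the robot as it stands. Calls block until the motion is done:
- ctrl.goto(position, orientation): joint-space move of the TCP to a pose.
- ctrl.move_l(position, orientation=None, vel=0.15, threshold=None): straight line of the TCP; orientation=None keeps the orientation; vel is the mean speed in m/s. With threshold (N) it stops when the force on the tool has changed by that much, and returns True; else False.
- ctrl.set_joints(angles): joint-space move.
- grip(opening, grasp_force=None): finger opening in m; grasp_force is the grip in N (None keeps the last); returns when the fingers have stopped.
- ctrl.sleep(seconds).
- solver.inverse_kinematics(position, orientation): joint angles nearest the present ones, or None.
- readout.get_obs(): the state.
- get_image(name): name is "scene" or "top"; returns (picture, depth): 384x512x3 uint8, blue, green, red; 384x512 float32, m along the optical axis (not along the pixel's ray), 0 where there is no reading.
- calibration(name): a dict with "intrinsics" (3x3 intrinsics, pixels), "rvec" (rotation vector, rad) and "tvec" (3), from world to camera coordinates, as OpenCV has them. Camera axes: x right, y down, z forward; pixel columns grow to the right and rows downward; lengths in m; the calibration is good to about 2 mm. A picture is of the moment at which its call begins. calibration takes no time and is no camera call.
A pose or a line that the arm cannot do raises ctrl.MotionError and nothing moves.
- order.hand_in(): hands the job in; it is judged then, once.
The state is a dict: "time_s": time; "qpos": joint angles; "qvel": joint speeds; "joint_efforts": joint torques, N m; "eef_pos": TCP position; "tool_rot": TCP orientation; "wrist_force": force on the tool from outside, world axes, zero at the start; "torque": the same for the moment, N m; "gripper_width": finger opening in m; "gripper_force": force on a finger pad.
Only numpy, scipy, OpenCV 4.12 (cv2) and the standard library are available. Lean on these libraries where they do the work, as an engineer would, in place of code of your own. Each camera call takes 0.05 s, during which the arm holds its last target. There are 200 camera calls.

## Working session

There is one attempt and no reset: what is moved stays moved. The work goes in short steps, each a Python script; the robot and the scene stay as the last script left them, time stands still between calls to the robot, and variables do not carry over. Pictures are saved under pics/ and viewed, at most 10 in all, crops included, and the job is handed in when it is done.

```bash
ls; mkdir -p pics; python3 - <<'E'
from bench import get_image,calibration,readout
import cv2,numpy as np
for n in("top","scene"):
    p,d=get_image(n);cv2.imwrite(f"pics/{n}0.png",p);np.save(f"pics/{n}0.npy",d)
    c=calibration(n);print(n,c)
o=readout.get_obs();print(o["time_s"],o["eef_pos"],o["tool_rot"])
E
```

```text
pics
top {'intrinsics': array([[417.55291223,   0.        , 257.39572668],
       [  0.        , 417.55291223, 190.78326995],
       [  0.        ,   0.        ,   1.        ]]), 'rvec': array([ 2.18162312, -2.12247066,  0.17861776]), 'tvec': array([0.05936723, 0.56231362, 1.02744921])}
scene {'intrinsics': array([[442.01103302,   0.        , 251.34719905],
       [  0.        , 442.01103302, 196.86247712],
       [  0.        ,   0.        ,   1.        ]]), 'rvec': array([ 2.08601583,  0.64736787, -0.37155113]), 'tvec': array([-0.51733691, -0.06190957,  1.24000192])}
0.1 [ 0.13854156 -0.60898074  0.23060376] [-6.98731641e-04  9.93751554e-01  1.11612449e-01 -1.45409806e-04]
```

View pics/top0.png

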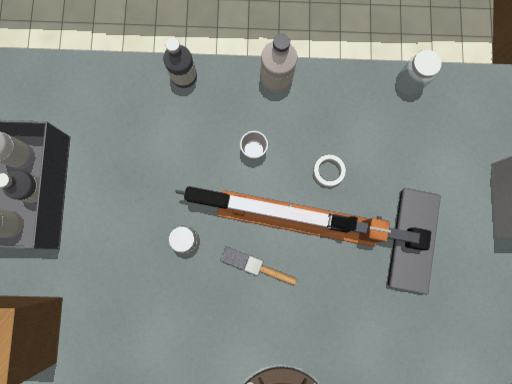

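View pics/scene0.png

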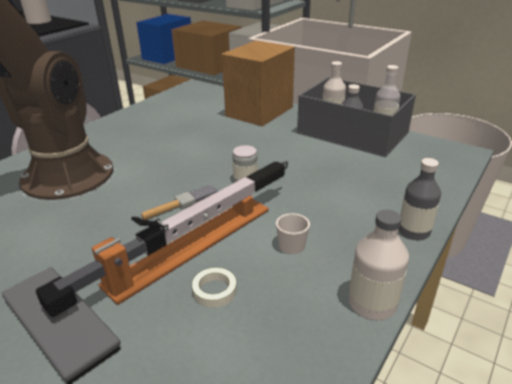

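Top view: the mop runs from its head at (415,240) to the grip at (190,195), so mop +x points left (about world +y). The button is on the far side, which faces the scene camera. Next I'll measure the axis and zoom in.

```bash
cat > h.py <<'E'
import cv2,numpy as np
from bench import calibration
def cam(n):
    c=calibration(n);R=cv2.Rodrigues(c["rvec"])[0];return c["intrinsics"],R,np.ravel(c["tvec"])
def ray(n,px):
    K,R,t=cam(n);px=np.atleast_2d(px).astype(float)
    d=np.c_[px,np.ones(len(px))]@np.linalg.inv(K).T@R
    return -R.T@t,d
def onplane(n,px,nrm,off):  # points with nrm.p=off
    o,d=ray(n,px);nrm=np.asarray(nrm,float);s=(off-nrm@o)/(d@nrm);return o+s[:,None]*d
def proj(n,P):
    K,R,t=cam(n);q=(np.atleast_2d(P)@R.T+t)@K.T;return q[:,:2]/q[:,2:]
E
python3 - <<'E'
from h import *
p=cv2.imread("pics/top0.png");hsv=cv2.cvtColor(p,cv2.COLOR_BGR2HSV)
m=((hsv[...,2]>170)&(hsv[...,1]<50)).astype(np.uint8);m[:190]=0;m[235:]=0;m[:,:222]=0;m[:,335:]=0
n,l,s,c=cv2.connectedComponentsWithStats(m);i=1+s[1:,4].argmax();print(s[i])
ys,xs=np.where(l==i);P=onplane("top",np.c_[xs,ys],[0,0,1],.09)[:,:2]
r=cv2.minAreaRect((P*1e3).astype(np.float32));print("sleeve top",r)
# orange block top
o=((hsv[...,0]<15)&(hsv[...,1]>150)).astype(np.uint8);o[:, :365]=0;o[:,392:]=0;o[:205]=0
d=np.load("pics/top0.npy");K,R,t=cam("top")
ys,xs=np.where(o>0);z=d[ys,xs];o_,dr=ray("top",np.c_[xs,ys]);W=o_+dr*z[:,None]
k=abs(W[:,2]-.115)<.006;print("block",k.sum(),cv2.minAreaRect((W[k,:2]*1e3).astype(np.float32)))
s=cv2.imread("pics/scene0.png")[150:290,100:300];cv2.imwrite("pics/sc.png",cv2.resize(s,None,fx=4,fy=4,interpolation=cv2.INTER_CUBIC))
s=p[170:260,170:350];cv2.imwrite("pics/tc.png",cv2.resize(s,None,fx=4,fy=4,interpolation=cv2.INTER_CUBIC))
E
```

```text
[ 228  195  101   31 1249]
sleeve top ((507.1025390625, 23.588912963867188), (245.4221649169922, 31.699356079101562), 80.67742156982422)
block 197 ((465.74212646484375, -213.95022583007812), (42.770668029785156, 46.16096496582031), 80.00328063964844)
```

View pics/sc.png

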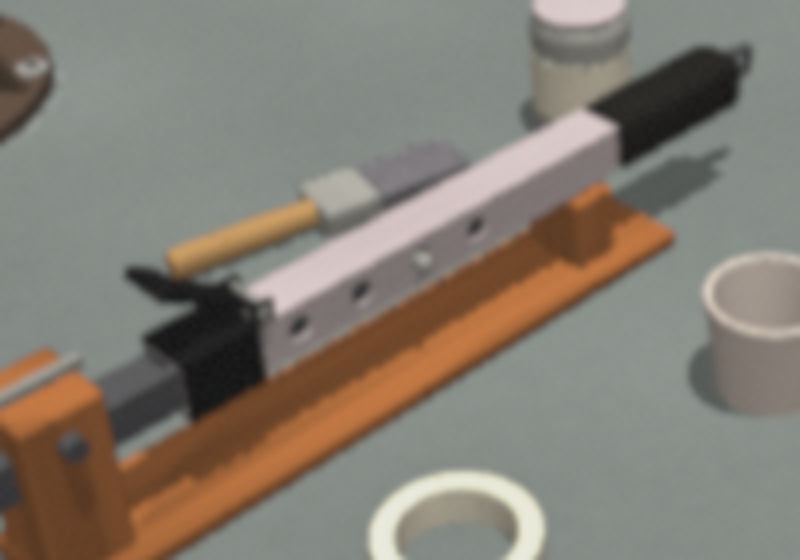

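View pics/tc.png

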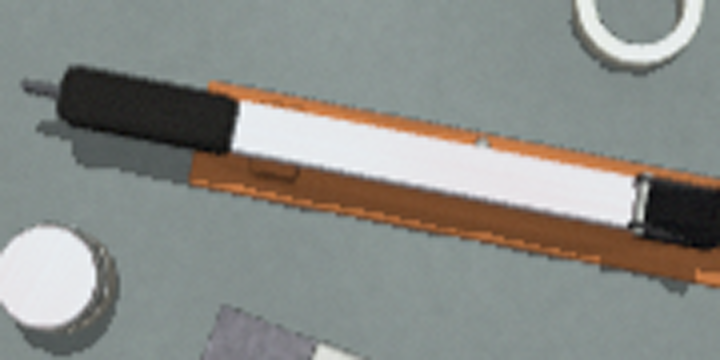

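In the scene crop the button is at (423,260), which is full-image (205.4,214.6). In the top crop it is at (482,141), which is (290,205). The lever tip leans up at scene crop (135,270). Next I'll triangulate and check reach and clearance.

```bash
python3 - <<'E'
from h import *
from bench import solver
from scipy.spatial.transform import Rotation as Ro
def tri(a,b):
    o1,d1=ray("scene",a);o2,d2=ray("top",b);d1,d2=d1[0],d2[0]
    s=np.linalg.lstsq(np.c_[d1,-d2],o2-o1,rcond=None)[0];p,q=o1+s[0]*d1,o2+s[1]*d2;return (p+q)/2,np.linalg.norm(p-q)
print("button tri",tri([205.4,214.6],[290.1,204.9]))
print("btn top@.075",onplane("top",[290.1,204.9],[0,0,1],.075),"scene@.075",onplane("scene",[205.4,214.6],[0,0,1],.075))
for a in (80.1,80.7):
    x=np.array([np.cos(np.radians(a)),np.sin(np.radians(a)),0]);y=np.array([-x[1],x[0],0])
    # axis line offset, intersect scene ray with the plane mop y=-.023
    for nm,c in(("sleeve",[.5071,.0236,0]),("block",[.4657,-.2140,0])):
        off=y@np.array(c);B=onplane("scene",[205.4,214.6],y,off-.019)[0]
        print(a,nm,"off",off,"B",B,"x along",x@B,"block-based",x@np.array([.4657,-.2140,0])+.215)
    for n,px,z in(("cup",[254,146],.062),("tape",[330,171],.024),("tin",[182,240],.09)):
        P=onplane("top",px,[0,0,1],z)[0];print(n,P,"rel",x@P-x@B,y@P-off)
x=np.array([np.cos(np.radians(80.3)),np.sin(np.radians(80.3)),0]);y=np.array([-x[1],x[0],0])
for s in(1,-1):
    q=np.roll(Ro.from_matrix(np.c_[np.cross(s*y,[0,0,-1]),s*y,[0,0,-1]]).as_quat(),1)
    for dx in(0,.045,-.11):print(s,q,dx,solver.inverse_kinematics(list(np.array([.502,0,.056])+dx*x),list(q)))
E
```

```text
button tri (array([ 0.52135737, -0.00709847,  0.07655641]), np.float64(0.0027030825355807294))
btn top@.075 [[ 0.52251618 -0.00631121  0.075     ]] scene@.075 [[ 0.5189267  -0.00648301  0.075     ]]
80.1 sleeve off -0.49549141252649176 B [ 0.52079031 -0.00846873  0.07695765] x along 0.08119638727589984 block-based 0.08425398620299951
80.1 block off -0.49555824065007187 B [ 0.52084751 -0.00852968  0.07701773] x along 0.0811461804997718 block-based 0.08425398620299951
cup [0.67247748 0.08677963 0.062     ] rel 0.11995969498485241 -0.15198565667613667
tape [ 0.62110926 -0.11487073  0.024     ] rel -0.08751965290328237 -0.13605190381112814
tin [0.42903159 0.25263571 0.09      ] rel 0.2414906264292444 0.1163506516648708
80.7 sleeve off -0.4966206836118527 B [ 0.52105536 -0.00875115  0.07723607] x along 0.07556841788353996 block-based 0.07907177617677849
80.7 block off -0.4941619248467694 B [ 0.518934   -0.00649079  0.07500767] x along 0.07745624126924473 block-based 0.07907177617677849
cup [0.67247748 0.08677963 0.062     ] rel 0.11685766755403477 -0.15545240454927373
tape [ 0.62110926 -0
[... 315 characters left out ...]
09   0.76435901  0.        ] 0.045 [ 0.54206639  0.74291014 -1.07092003  1.97383121  0.82326625  0.94330855
  2.01704385]
1 [ 0.         -0.6447909   0.76435901  0.        ] -0.11 [-0.63516904  0.75408981  1.14605162  2.12703602 -0.9250361   0.89637093
 -2.23862297]
-1 [-0.          0.76435901  0.6447909   0.        ] 0 [ 0.31296843  0.53372225 -0.56192724  2.02030082  0.43174729  0.70465937
 -0.69063046]
-1 [-0.          0.76435901  0.6447909   0.        ] 0.045 [ 0.2779148   0.56511595 -0.63825407  1.99335651  0.49300445  0.73980701
 -0.82881552]
-1 [-0.          0.76435901  0.6447909   0.        ] -0.11 [ 0.49547122  0.51369024 -0.50792222  2.03890564  0.38873615  0.68228036
 -0.4330207 ]
```

```bash
cat >> h.py <<'E'
A=np.radians(80.3);X=np.array([np.cos(A),np.sin(A),0]);Y=np.array([-X[1],X[0],0])
O=X*.081+Y*-.4955
Q=[0,.76435901,.6447909,0]
def M(x,y,z):return list(O+x*X+y*Y+np.array([0,0,z]))
def st(readout):
    o=readout.get_obs();w=np.array(o["wrist_force"]);p=np.array(o["eef_pos"])-O
    print("t%.2f mop xyz %s F %s w %.4f gf %.1f"%(o["time_s"],np.round([p@X,p@Y,p[2]],4),np.round([w@X,w@Y,w[2]],1),o["gripper_width"],o["gripper_force"]),flush=True)
E
python3 - <<'E'
from h import *
from bench import ctrl,grip,readout,get_image
ctrl.goto(M(0,0,.2),Q);st(readout)
hit=ctrl.move_l(M(0,0,.054),vel=.12,threshold=8);print(hit);st(readout)
if not hit:
    grip(.03,40);st(readout)
p,_=get_image("scene");cv2.imwrite("pics/g.png",cv2.resize(p[130:280,90:290],None,fx=4,fy=4,interpolation=cv2.INTER_CUBIC))
E
```

```text
t2.61 mop xyz [-0.0011 -0.0003  0.1999] F [ 0.6 -0.2  0.2] w 0.0852 gf 0.0
False
t3.98 mop xyz [ 0.0001 -0.0005  0.0546] F [-0.9 -0.4  0.1] w 0.0856 gf 0.0
t4.55 mop xyz [0.     0.0005 0.0543] F [0.2 3.6 7. ] w 0.0300 gf 6.9
```

View pics/g.png

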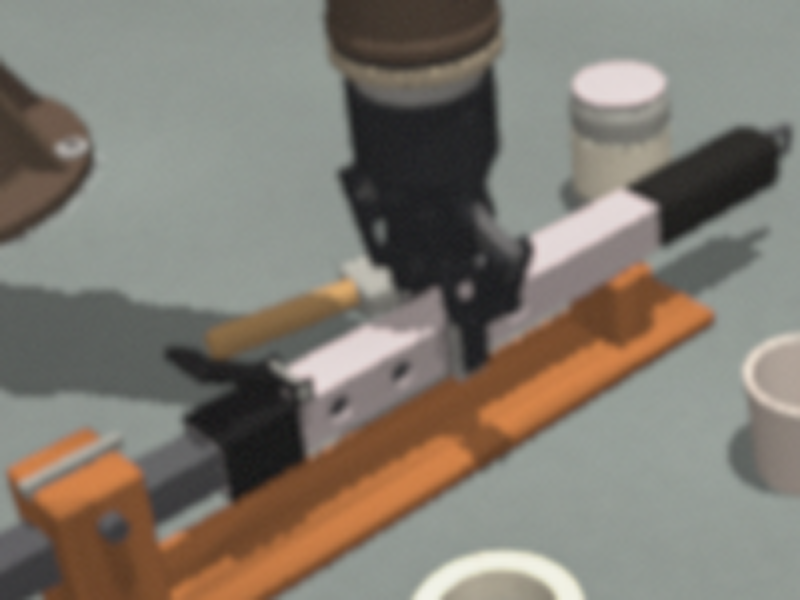

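The finger covers the button, and both holes to its left are visible at (342,405) and (402,370). I'll squeeze harder and slide in increments, watching the force.

```bash
python3 - <<'E'
from h import *
from bench import ctrl,grip,readout,get_image
grip(.02,60);ctrl.sleep(.2);st(readout)
for x in(.004,.012,.02,.028,.034,.038,.040):
    h=ctrl.move_l(M(x,0,.054),vel=.03,threshold=45);st(readout)
    if h:print("hit");break
p,_=get_image("scene");cv2.imwrite("pics/s.png",cv2.resize(p[130:280,90:290],None,fx=4,fy=4,interpolation=cv2.INTER_CUBIC))
E
```

```text
t5.02 mop xyz [0.0001 0.0006 0.0544] F [-0.1  4.5  9.2] w 0.0293 gf 58.5
t5.30 mop xyz [0.0031 0.0006 0.0544] F [-3.4  4.2 11.1] w 0.0295 gf 58.7
t5.72 mop xyz [0.0123 0.0007 0.0544] F [0.1 4.7 9.9] w 0.0295 gf 58.6
t6.13 mop xyz [0.0199 0.0007 0.0544] F [-0.5  4.3  9.7] w 0.0295 gf 58.7
t6.55 mop xyz [0.0279 0.0007 0.0545] F [-1.5  4.1 10.6] w 0.0293 gf 58.7
t6.90 mop xyz [0.0352 0.0008 0.0545] F [5.4 5.  6.5] w 0.0292 gf 59.1
t7.18 mop xyz [0.0386 0.0008 0.0545] F [ 0.7  5.2 10. ] w 0.0297 gf 59.4
t7.43 mop xyz [0.0401 0.0008 0.0544] F [-0.2  5.1 10.3] w 0.0294 gf 59.5
```

View pics/s.png

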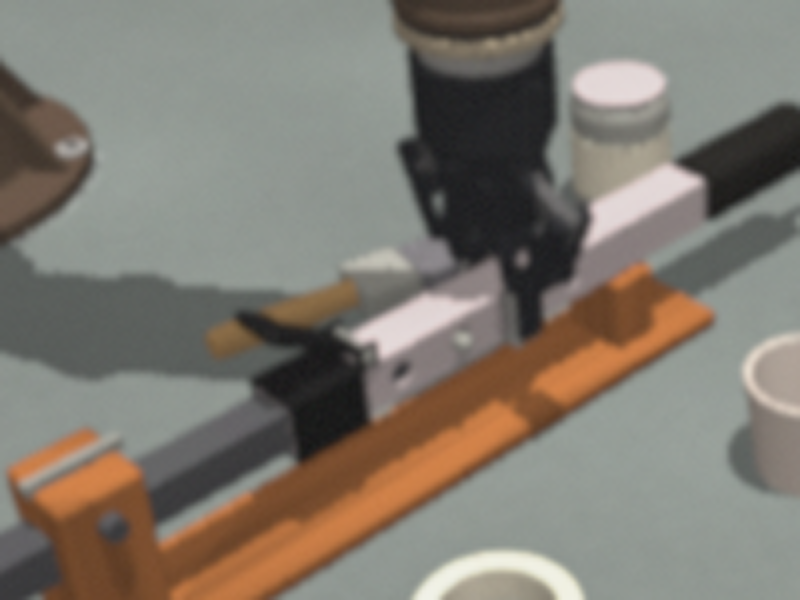

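The sleeve has moved one hole. The bright button shows in the next hole at (462,340), with one empty hole left at (402,370). I'll nudge gently to confirm it has locked, then release and fold the lever.

```bash
python3 - <<'E'
from h import *
from bench import ctrl,grip,readout,get_image
print(ctrl.move_l(M(.0435,0,.054),vel=.02,threshold=10));st(readout)
ctrl.move_l(M(.040,0,.054),vel=.03);st(readout)
grip(.085);ctrl.move_l(M(.040,0,.2),vel=.2)
grip(0.0,20)
ctrl.move_l(M(-.105,0,.2),vel=.2);st(readout)
print(ctrl.move_l(M(-.105,0,.125),vel=.06,threshold=20));st(readout)
p,_=get_image("scene");cv2.imwrite("pics/l.png",cv2.resize(p[130:280,90:290],None,fx=4,fy=4,interpolation=cv2.INTER_CUBIC))
E
```

```text
True
t7.71 mop xyz [0.0413 0.0009 0.0545] F [-2.6  1.8  7.6] w 0.0291 gf 59.1
t7.96 mop xyz [0.0404 0.0008 0.0545] F [-0.4  5.4  8.8] w 0.0295 gf 59.5
t11.07 mop xyz [-0.1038  0.      0.2001] F [ 0.1  0.2 -0.1] w -0.0000 gf 0.0
False
t12.47 mop xyz [-1.049e-01 -1.000e-04  1.252e-01] F [-0.3 -1.   0.3] w -0.0000 gf 0.0
```

View pics/l.png

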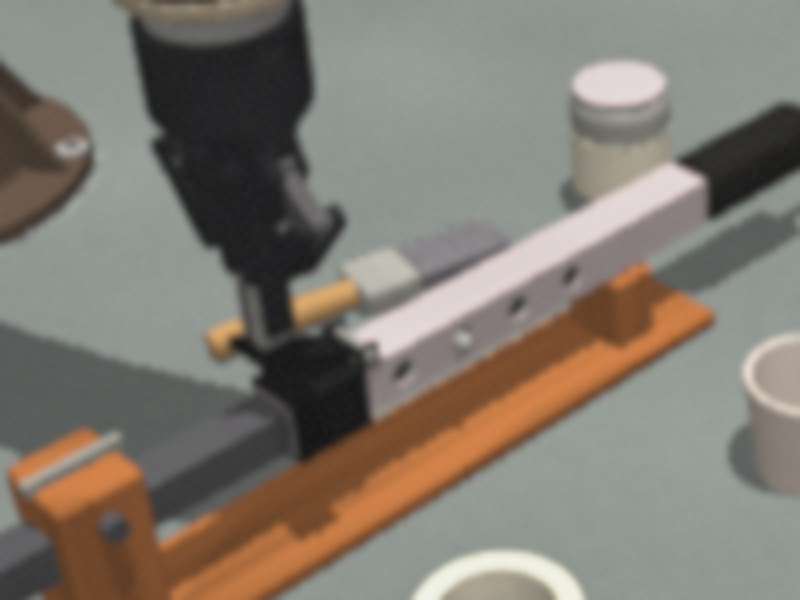

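The button is out in its hole at (462,340), and the lever is partly down under the fingertips at (270,350). I'll press it fully down.

```bash
python3 - <<'E'
from h import *
from bench import ctrl,grip,readout,get_image
print(ctrl.move_l(M(-.107,0,.098),vel=.03,threshold=15));st(readout)
ctrl.move_l(M(-.107,0,.115));ctrl.move_l(M(-.115,0,.115))
print(ctrl.move_l(M(-.115,0,.097),vel=.03,threshold=15));st(readout)
ctrl.move_l(M(-.115,0,.22),vel=.2);ctrl.move_l(M(.06,.12,.25),vel=.25);st(readout)
p,_=get_image("scene");cv2.imwrite("pics/f.png",cv2.resize(p[130:280,90:290],None,fx=4,fy=4,interpolation=cv2.INTER_CUBIC))
E
```

```text
True
t13.28 mop xyz [-0.107  -0.0003  0.1013] F [-1.2  4.7 15.5] w 0.0002 gf 8.1
True
t14.28 mop xyz [-0.115  -0.0003  0.1012] F [-1.3  5.  18. ] w -0.0001 gf 9.3
t16.04 mop xyz [0.059  0.1197 0.2495] F [-0.  -0.2  0.7] w -0.0001 gf 0.0
```

View pics/f.png

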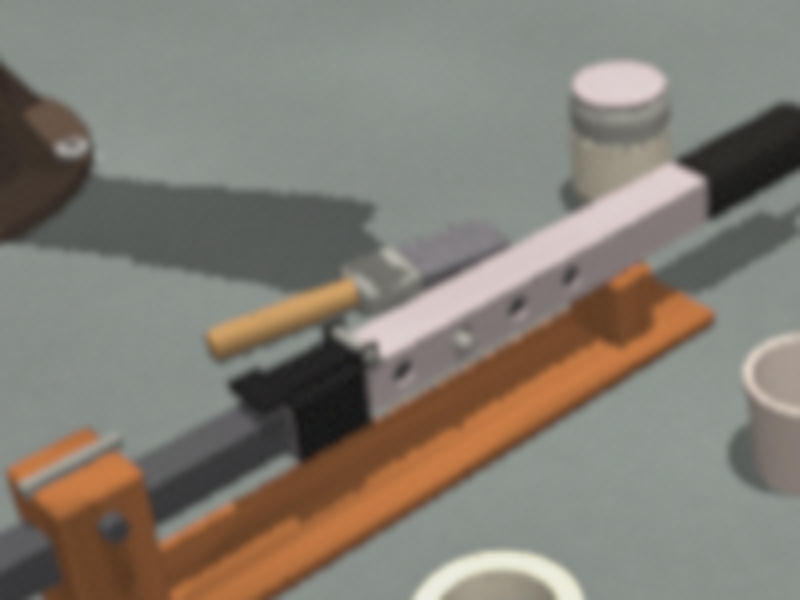

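The lever lies flat on the collar, with its pad at (255,390). The button is out at (462,340), the bystanders haven't moved and the arm is clear.

```bash
python3 -c "
from bench import order
print(order.hand_in())"
```

```text
the job is handed in; nothing more can be done
None
```

The mop handle is one hole longer, with the button out through the next hole, the lever folded flat and the bystanders where they were; I've handed the job in, but no verdict came back.

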